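Count along the divider rack and slot the offcut

TASK

The sliding pointer on the rail of the divider rack stands at the first gap; run it along the rail with a fingertip, counting gaps, until it is centred on the third gap. Then push the wooden offcut lying in front of the rack into that third gap, fully home against the back. Push both only, never pick them up, and leave the pointer on the third gap and the other loose things where they are.

Things in the scene. Friction and masses are not known exactly. Their poses are not given: they have to be found in the camera images.
- rack: Fixed plywood divider rack, 256 mm wide. Origin: at bench level, mid-width, on the back face where parts stop. x points into the gaps (away from the open front), y to the left seen from the front, z up. Five dividers, 8 mm thick, 50 high, from x = -74 to 0 mm, at y = -120, -60, 0, 60, 120 mm; so four gaps 52 mm wide, centres y = -90, -30, 30, 90 mm. The bench is their floor.
- rail (a point): Middle of the guide rail on the beam (x = 0 to 44 mm) behind the gaps: a straight channel along the rack's y, 256 mm long, 24 mm wide. This point is on its floor, at rack x = 22, y = 0, z = 60 mm; the lips beside it rise to z = 72 mm.
- gap_left (a point): Centre of the inner gap at rack y = +30 mm, at bench level, 37 mm in front of the back. Empty. It is the third gap if the pointer starts at the right end (rack y about -90 mm).
- gap_right (a point): Centre of the inner gap at rack y = -30 mm, at bench level, 37 mm in front of the back. Empty. It is the third gap if the pointer starts at the left end (rack y about +90 mm).
- pointer: Loose aluminium runner in the rail, 21 mm across it x 50 mm along it x 34 mm high, 150 g, standing 22 mm above the lips; a small beak overhangs the front lip. Origin: centre of its underside; axes as the rack. Slides with light friction and stays where left. Starts at either outer gap; that gap is the first.
- end_stop: Small dark steel stop fixed in the channel at the rail's other end, over the fourth gap, 23 x 30 mm and 16 mm high with a low round screw head. Origin: centre of its underside. Always at the opposite end from the pointer's start.
- offcut: Loose softwood block, 45 x 110 x 35 mm (own x, y, z), about 110 g, on the bench in front of the rack. Origin: centre of its underside. Its long axis (own y) points roughly at the rack, up to 0.25 rad off. Fully home, its centre is 55 mm in front of the back (rack x = -55 mm) and it sticks out 36 mm past the dividers.
- tape_measure: Yellow tape measure, 38 x 89 x 62 mm, standing in the outer gap at rack y = +90 mm, reaching 18 mm past the noses. Origin: centre of its underside. Leave it alone.
- bolt: Steel bolt with nut, 27 x 80 x 24 mm, lying in the outer gap at rack y = -90 mm, reaching about 11 mm past the noses. Origin: centre of its underside. Leave it alone.
- hinge: Folded brass hinge, 64 x 76 x 7 mm, on the bench left of the offcut, in front of the tool box. Leave alone.
Mind the look-alikes: they are no part of the job. There is more than one size of the pointer; the job needs the largest.

How it is judged (in metres and radians):
On the way, in this order (a step that is already met when the one before it is completed fails the run):
1. the pointer has been run along the rail to the third gap (((y of end_stop in the frame of rack above 0 m and y of pointer in the frame of rack between 0.018 and 0.042 m and z of pointer in the frame of rack between 0.054 and 0.066 m) or (y of end_stop in the frame of rack below 0 m and y of pointer in the frame of rack between -0.042 and -0.018 m and z of pointer in the frame of rack between 0.054 and 0.066 m))), for 0.2 s.
2. the offcut is fully home in the third gap (((y of end_stop in the frame of rack above 0 m and y of offcut in the frame of rack between 0.022 and 0.038 m and x of offcut in the frame of rack above -0.063 m and angle between the y axis of offcut and the x axis of rack, either way round below 0.14 rad and height (world z) of offcut below 0.008 m and angle between offcut's own z axis and vertical below 0.1 rad) or (y of end_stop in the frame of rack below 0 m and y of offcut in the frame of rack between -0.038 and -0.022 m and x of offcut in the frame of rack above -0.063 m and angle between the y axis of offcut and the x axis of rack, either way round below 0.14 rad and height (world z) of offcut below 0.008 m and angle between offcut's own z axis and vertical below 0.1 rad))), for 0.2 s.
At the end, for the whole second after the job is handed in: The pointer sits in the channel within 12 mm of the third gap's centre, and the offcut lies flat in the third gap, within 8 mm of the gap's centre line and of touching the back and within 0.14 rad of straight; both at rest (((y of end_stop in the frame of rack above 0 m and y of pointer in the frame of rack between 0.018 and 0.042 m and y of offcut in the frame of rack between 0.022 and 0.038 m and x of offcut in the frame of rack above -0.063 m and angle between the y axis of offcut and the x axis of rack, either way round below 0.14 rad and height (world z) of offcut below 0.008 m and angle between offcut's own z axis and vertical below 0.1 rad) or (y of end_stop in the frame of rack below 0 m and y of pointer in the frame of rack between -0.042 and -0.018 m and y of offcut in the frame of rack between -0.038 and -0.022 m and x of offcut in the frame of rack above -0.063 m and angle between the y axis of offcut and the x axis of rack, either way round below 0.14 rad and height (world z) of offcut below 0.008 m and angle between offcut's own z axis and vertical below 0.1 rad)) and z of pointer in the frame of rack between 0.054 and 0.066 m and linear speed of each of offcut, pointer below 0.01 m/s).
It fails at once if the offcut is lifted or tipped (height (world z) of offcut above 0.015 m or angle between offcut's own z axis and vertical above 0.3 rad).
It fails at once if the pointer is lifted or knocked out of its rail (z of pointer in the frame of rack above 0.07 m or z of pointer in the frame of rack below 0.05 m or angle between pointer's own z axis and vertical above 0.35 rad).
It fails at once if another loose thing is moved by more than 20 mm (distance of any of tape_measure, bolt, hinge from where it was at the start of the episode above 0.02 m).
It also fails if it takes over 72 s, if anything falls off the work surface, if the arm or the gripper's body presses on something with over 40 N, if the wrist force passes 120 N, or if a joint passes its speed limit or range.

ROBOT

A 6-joint arm with a two-finger parallel gripper is mounted at the origin on a cart in front of the work surface, level with it; the furniture and walls round the work are solid. World frame = base frame: x ahead of the robot, y to its left, z up, the work surface at z = 0. Lengths are in m, angles in degrees, forces in N, time in s.
With the tool pointing down it reaches from about 0.275 to 0.85 m from the base axis. Payload 5.2 kg.
Tool frame: the origin (TCP) lies between the finger pads; the fingertips stand env.finger_overhang ahead of it and the grasp point (between the pads) lies 3 mm ahead of it (env.finger_overhang is the distance from the TCP to the fingertips, in m); z points along the fingers, y is the line along which they close (so a half turn about z gives the same grasp; the last joint's range is limited). The gripper opens to 85 mm and grips with 20 to 120 N. Pads are 22 mm wide; open, the fingers measure 114 mm over their backs; the gripper's body (76 mm by 85 mm) begins 54 mm behind the grasp point. The pads swing forward as they close: fully open they stand 13 mm farther back than shut.
Start: joints at [-75.504, 14.817, 87.949, -0, 77.235, -11.62], TCP at [0.242, -0.494, 0.253] pointing down, gripper open.
Joint ranges: [-179.93, 179.93], [-52.35, 119.4], [10.71, 147.94], [-69.91, 249.91], [12.55, 155.21], [-178.61, 178.61]. Speed limits (degrees/s): [147.25, 147.25, 180, 180, 180, 180].

INTERFACE

Orientations are given as a 3x3 rotation matrix whose columns are the frame's x, y, z axes.
In Python, from workcell import env gives the robot as it stands.
- The arm moves only by the tool servo_tool, never from a script. Its argument "series" is one flat list of numbers, 5 for each row, row after row: the shift along the tool's x, y, z in m, then the turn about the tool's z in degrees, then the opening, from -1 (shut) to 1 (fully open). In form: [x, y, z, yaw, jaw, x, y, z, yaw, jaw, ...]. A call has 1 to 12 rows; each row is the pose to reach, as a shift and turn from the pose commanded when the call began, along the tool's axes at that moment; what a row does not reach only later rows make up. A row lasts 1/8 s, in which the tool goes at most 62.5 mm and 10.7 degrees, less where a joint would pass 70% of its speed; a pose out of reach is approached as far as the arm can. A call with a gripper value outside its range is refused whole. The fingers move at their own pace and stop on an object; "newtons" is the grip in N (left out, the last holds). Time passes only in rows, so rows that repeat a pose let the fingers close. It gives the time, the measured TCP pose, the force, the opening and the grip force at its end, in the units of the state.
- env.observe(): the state, without advancing time (a new reading comes with each control period).
- env.camera(name): name is "scene" or "top" or "wrist"; returns a dict with "img" (384x512x3 uint8, blue, green, red), "depth" (384x512 float32, m along the optical axis (not along the pixel's ray), 0 where there is no reading), "fovy" (degrees; the focal length in pixels is half the picture's height over the tangent of half this angle, whatever the lens; pixels are square), "cx", "cy" (the principal point, pixels), "view" (4x4, takes a point from world to camera coordinates); the wrist camera has in their place "T_tool_cam" (4x4, takes a point from camera to tool coordinates, whose origin is the TCP and whose axes are the flange's). Camera axes: x right, y down, z forward; pixel columns grow to the right and rows downward; lengths in m; the calibration is good to about 2 mm. The wrist camera is an equidistant fisheye: a pixel r from the principal point sees the ray r / f radians off the axis. A picture is of the moment at which its call begins: read the wrist's pose just before it.
- env.sign_off(): hands the job in; it is judged then, once.
The state is a dict: "time": time; "joints": joint angles; "joint_vel": joint speeds; "tau": joint torques, N m; "position": TCP position; "ee_rot": TCP orientation; "ft_force": force on the tool from outside, world axes, zero at the start; "ft_torque": the same for the moment, N m; "grip_width": finger opening in m; "gripper_force": force on a finger pad.
Only numpy, scipy, OpenCV 4.12 (cv2) and the standard library are available. Lean on these libraries where they do the work, as an engineer would, in place of code of your own. Each camera call takes 0.05 s, during which the arm holds its last target. There are 200 camera calls.

## Working session

There is one attempt and no reset: what is moved stays moved. The work goes in short steps, Python scripts to look and compute and a tool call to move; the robot and the scene stay as the last step left them, time stands still between calls to the robot, and variables do not carry over. Pictures are saved under pics/ and viewed, at most 10 in all, crops included, and the job is handed in when it is done.

Besides the shell and the picture viewer there is one more tool, called after ">>>" as name(argument=value, ...) on one line, values as JSON. servo_tool: Moves the arm, as the interface text tells. Its arguments: {"type":"object","properties":{"series":{"type":"array"},"newtons":{"type":"number"}},"required":["series"]}

```bash
mkdir -p pics
cat > h.py <<'E'
import numpy as np, cv2
from workcell import env
def cloud(c):
    f=c["img"].shape[0]/2/np.tan(np.radians(c["fovy"])/2)
    v,u=np.mgrid[:384,:512]; d=c["depth"]
    P=np.stack([(u-c["cx"])/f*d,(v-c["cy"])/f*d,d,np.ones_like(d)],-1)
    W=P@np.linalg.inv(c["view"]).T
    W[d==0]=np.nan
    return W[...,:3]
E
python3 - <<'E'
from h import *
print(env.finger_overhang); s=env.observe(); print(s["time"],s["position"],s["ee_rot"],s["grip_width"])
for n in ("top","scene"):
    c=env.camera(n); cv2.imwrite(f"pics/{n}0.png",c["img"]); np.savez(f"{n}0.npz",W=cloud(c),img=c["img"])
    print(n,c["fovy"],np.linalg.inv(c["view"])[:3].round(3).tolist())
E
```

```text
0.022
0.0 [ 0.24197678 -0.49336133  0.25244375] [[ 8.97937534e-01  4.40122687e-01 -4.53128878e-04]
 [ 4.40122734e-01 -8.97935730e-01  1.84484261e-03]
 [ 4.05076476e-04 -1.85598574e-03 -9.99998196e-01]] 0.08525786102838924
top 44.00440054294891 [[-0.015, -0.985, 0.172, 0.379], [-1.0, 0.015, -0.0, -0.29], [-0.002, -0.172, -0.985, 0.945]]
scene 42.78917759087372 [[0.877, -0.229, 0.421, 0.052], [-0.48, -0.44, 0.759, -1.124], [0.011, -0.868, -0.496, 0.609]]
```

View pics/top0.png

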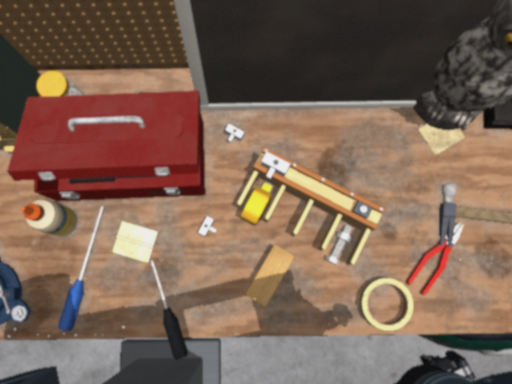

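View pics/scene0.png

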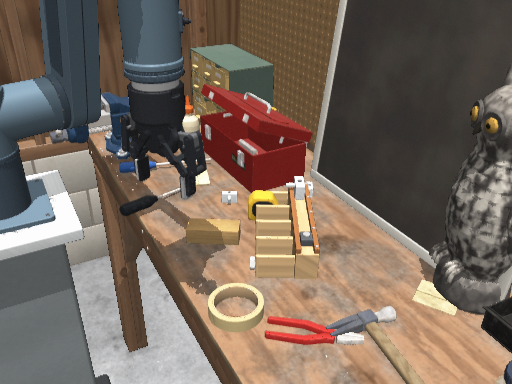

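The top view shows the rack at about (310,195), with the pointer at its left end (273,165) and the end stop at the right (362,208). So the third gap is rack y = -30. The offcut is at (270,274), and two smaller look-alike pointers lie at (234,131) and (207,226).

Run:
```python
from h import *
z=np.load("top0.npz");W=z["W"];img=z["img"]
v,u=np.mgrid[:384,:512]
def reg(u0,u1,v0,v1,z0,z1):
    return (u>u0)&(u<u1)&(v>v0)&(v<v1)&(W[...,2]>z0)&(W[...,2]<z1)
def rect(n,m):
    m=cv2.morphologyEx(m.astype(np.uint8),cv2.MORPH_OPEN,np.ones((2,2)))>0
    r=cv2.minAreaRect((W[m][:,:2]*1000).astype(np.float32)); print(n,m.sum(),r,cv2.boxPoints(r).round().tolist(),"z",np.median(W[m][:,2]))
rect("lips",reg(230,400,140,270,.058,.08))
rect("div",reg(230,400,140,270,.044,.056))
rect("offcut",reg(235,310,235,315,.028,.042))
rect("pointer",reg(255,300,140,200,.086,.11))
rect("stop",reg(345,378,195,222,.0745,.09))
rect("tape",reg(235,280,180,225,.057,.07))
rect("bolt",reg(320,360,220,265,.008,.03))
print("bench z",np.nanmedian(W[240:300,180:240,2]))
z=np.load("scene0.npz");W=z["W"]
print("scene pointer",np.nanmedian(W[183:190,294:301].reshape(-1,3),0))
rect("scene offcut",reg(180,245,210,250,.03,.04))
```

```text
lips 3261 ((511.6238098144531, -418.87713623046875), (266.6461486816406, 126.71357727050781), 64.92777252197266) [[398.0, -513.0], [513.0, -566.0], [626.0, -325.0], [511.0, -271.0]] z nan
div 1011 ((489.31951904296875, -400.663818359375), (260.8886413574219, 92.90493774414062), 63.76960754394531) [[390.0, -497.0], [473.0, -538.0], [589.0, -304.0], [505.0, -263.0]] z nan
offcut 1401 ((386.1195068359375, -332.86114501953125), (46.93589782714844, 111.60646057128906), 58.38681411743164) [[326.0, -324.0], [421.0, -382.0], [446.0, -342.0], [351.0, -284.0]] z nan
pointer 374 ((595.060791015625, -341.5832824707031), (38.711456298828125, 48.69739532470703), 30.871826171875) [[566.0, -331.0], [591.0, -372.0], [624.0, -353.0], [599.0, -311.0]] z nan
stop 191 ((502.6864013671875, -505.04412841796875), (32.75000762939453, 23.81111717224121), 67.1990737915039) [[485.0, -516.0], [507.0, -525.0], [520.0, -495.0], [498.0, -485.0]] z 0.07779240476425076
tape 422 ((518.072021484375, -307.9741516113281), (31.394874572753906, 48.275814056396484), 57.697975158691406) [[489.0, -308.0], [530.0, -334.0], [547.0, -308.0], [506.0, -282.0]] z nan
bolt 469 ((443.6122741699219, -481.437744140625), (44.37894821166992, 85.87511444091797), 60.95599365234375) [[395.0, -480.0], [470.0, -522.0], [492.0, -483.0], [417.0, -441.0]] z nan
bench z 0.0011333872279684631
scene pointer [ 0.58024327 -0.35607138  0.09232579]
scene offcut 718 ((401.61578369140625, -311.1882629394531), (92.67823791503906, 107.3650894165039), 59.56792068481445) [[332.0, -324.0], [424.0, -378.0], [471.0, -298.0], [379.0, -244.0]] z nan
```

Run:
```python
from h import *
z=np.load("top0.npz");W=z["W"];img=z["img"]
v,u=np.mgrid[:384,:512]
box=(u>230)&(u<400)&(v>140)&(v<270)&np.isfinite(W[...,2])
Z=W[...,2]
lip=W[box&(Z>.067)&(Z<.0745)][:,:2]*1000
div=W[box&(Z>.045)&(Z<.0535)][:,:2]*1000
hsv=cv2.cvtColor(img,cv2.COLOR_BGR2HSV)
lipo=W[box&(Z>.066)&(Z<.0755)&(hsv[...,0]<16)&(hsv[...,1]>120)][:,:2]*1000
best=[]
for th in np.arange(-30,-20,.25):
    a=np.radians(th);x=lip@[np.cos(a),np.sin(a)];y=div@[-np.sin(a),np.cos(a)]
    hx=np.histogram(x,bins=np.arange(x.min(),x.max(),2))[0];hy=np.histogram(y,bins=np.arange(y.min(),y.max(),2))[0]
    best.append((th,(hx**2).sum(),(hy**2).sum()))
b=np.array(best);print("yaw",b[b[:,1].argmax(),0],b[b[:,2].argmax(),0],len(lip),len(lipo))
a=np.radians((b[b[:,1].argmax(),0]+b[b[:,2].argmax(),0])/2);ex=np.array([np.cos(a),np.sin(a)]);ey=np.array([-ex[1],ex[0]])
def H(n,q,s=4):
    k,e=np.histogram(q,bins=np.arange(np.floor(q.min()),q.max()+s,s));print(n,[(int(e0),int(c)) for e0,c in zip(e,k) if c])
H("lipx",lip@ex);H("lipox",lipo@ex);H("lipy",lipo@ey,8);H("divx",div@ex,5);H("divy",div@ey)
for n,p in dict(off=[386.1,-332.9],ptr=[595,-341.6],stop=[502.7,-505]).items(): print(n,p@ex,p@ey)
```

```text
yaw -28.75 -28.5 1202 1117
lipx [(661, 232), (665, 208), (669, 172), (673, 32), (677, 5), (681, 2), (685, 5), (689, 4), (693, 93), (697, 184), (701, 197), (705, 68)]
lipox [(661, 265), (665, 245), (669, 125), (673, 1), (693, 79), (697, 171), (701, 185), (705, 46)]
lipy [(-236, 26), (-228, 40), (-220, 42), (-212, 45), (-204, 45), (-196, 43), (-188, 46), (-180, 38), (-172, 25), (-164, 42), (-156, 41), (-148, 45), (-140, 36), (-132, 40), (-124, 43), (-116, 29), (-108, 34), (-100, 47), (-92, 43), (-84, 44), (-76, 42), (-68, 48), (-60, 37), (-52, 25), (-44, 31), (-36, 29), (-28, 16), (-20, 6), (-12, 15), (-4, 27), (4, 23), (12, 24)]
divx [(571, 42), (576, 19), (581, 3), (586, 36), (591, 56), (596, 59), (601, 57), (606, 53), (611, 51), (616, 58), (621, 55), (626, 68), (631, 68), (636, 55), (641, 55), (646, 54), (651, 53), (656, 51), (661, 120)]
divy [(-235, 33), (-231, 73), (-227, 73), (-223, 1), (-219, 2), (-215, 1), (-211, 2), (-207, 2), (-203, 2), (-199, 2), (-195, 2), (-191, 3), (-187, 1), (-183, 2), (-179, 1), (-175, 33), (-171, 81), (-167, 50), (-163, 2), (-159, 3), (-155, 2), (-151, 1), (-147, 2), (-143, 3), (-139, 3), (-135, 3), (-131, 2), (-127, 1), (-123, 2), (-119, 2), (-115, 36), (-111, 74), (-107, 43), (-103, 1), (-99, 1), (-95, 1), (-91, 3), (-87, 2), (-83, 2), (-79, 2), (-71, 3), (-67, 1), (-63, 3), (-59, 2), (-55, 36), (-51, 78), (-47, 35), (-43, 1), (-39, 24), (-35, 13), (-31, 16), (-27, 11), (-23, 13), (-19, 15), (-15, 10), (-11, 10), (-7, 11), (-3, 11), (1, 2), (5, 46), (9, 77), (13, 39), (17, 1)]
off 498.39258610653474 -107.24015159463512
ptr 685.9275312095646 -14.798038003460709
stop 683.18982830299 -202.4449270871738
```

The rack origin is at about (0.529, -0.412) with yaw -28.6°, and the 60 mm divider spacing checks out. The pointer is at rack y of about +94, and the offcut at rack (-163, +2), turned about 3° off straight. I'm moving beside the pointer now, with the tool x axis along rack y.

>>> servo_tool(series=[0.04,0,0,-4,-1,0.09,0,0,-8,-1,0.14,-0.01,0,-12,-1,0.19,-0.01,0,-16,-1,0.24,-0.01,0,-20,-1,0.29,-0.02,0,-24,-1,0.34,-0.02,0,-28,-1,0.38,-0.02,0,-32,-1,0.41,-0.021,0,-35.3,-1,0.436,-0.021,0,-35.3,-1,0.436,-0.021,0.05,-35.3,-1,0.436,-0.021,0.1,-35.3,-1])

```text
time: 1.6
position: [0.6249, -0.2826, 0.1521]
ee_rot: [[0.478, 0.879, 0.001], [0.879, -0.478, -0.001], [-0.0, 0.001, -1.0]]
ft_force: [0.3, -0.4, -0.5]
grip_width: -0.0003
gripper_force: 0.0
```

```bash
cat >> h.py <<'E'
YAW=np.radians(-28.6);EX=np.array([np.cos(YAW),np.sin(YAW)]);EY=np.array([-EX[1],EX[0]])
O=661.5*EX-109*EY
def rk(p): q=np.asarray(p)[...,:2]*1000-O; return np.stack([q@EX,q@EY],-1)
def st():
    s=env.observe();p=s["position"];R=s["ee_rot"]
    print("t",s["time"],"rack",rk(p).round(1),"z",round(p[2]*1000,1),"toolx deg from rack y",np.degrees(np.arctan2(R[1,0],R[0,0])-YAW)-90,"F",np.round(s["ft_force"],1),"w",s["grip_width"],"tilt",R[:2,2].round(4))
E
python3 - <<'E'
from h import *
st()
c=env.camera("scene");cv2.imwrite("pics/s1.png",cv2.resize(c["img"][100:290,180:380],None,fx=3,fy=3))
W=cloud(c);
E
```

```text
t 1.6 rack [ 22.4 160. ] z 152.1 toolx deg from rack y 0.07006604044798337 F [ 0.3 -0.4 -0.5] w -0.0003076602047983314 tilt [ 0.0007 -0.0005]
```

View pics/s1.png

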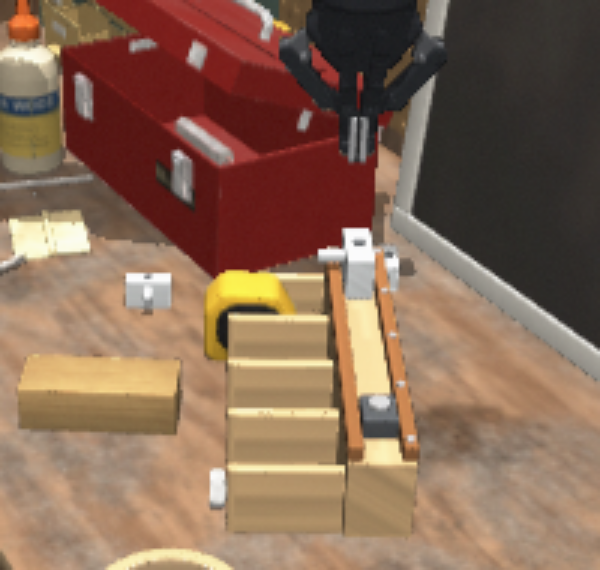

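The crop shows the closed fingers just beyond the pointer, tip at about (358,160) in the crop. The pointer stands in the channel at (357,262) and the stop is at (380,413).

Run:
```python
from h import *
W=cloud(env.camera("scene"))
w=W[138:156,290:310].reshape(-1,3); r=rk(w); m=(abs(r[:,0]-22)<30)&(abs(r[:,1]-160)<30)
w=w[m];r=r[m]; print(len(w),"tip z",np.percentile(w[:,2]*1000,[0,3,10]),"x",r[:,0].min(),r[:,0].max(),"y",np.percentile(r[:,1],[0,10,50,90]))
```

```text
236 tip z [124.11517377 130.06424154 133.56038809] x 3.194255300146986 45.5325154939516 y [144.1218761  148.8254786  152.61204742 156.63814414]
```

>>> servo_tool(series=[0,0,0.03,0,-1,0,0,0.052,0,-1,0,0,0.052,0,-1,-0.015,0,0.052,0,-1,-0.025,0,0.052,0,-1,-0.032,0,0.052,0,-1,-0.039,0,0.052,0,-1,-0.046,0,0.052,0,-1,-0.053,0,0.052,0,-1,-0.06,0,0.052,0,-1,-0.067,0,0.052,0,-1,-0.074,0,0.052,0,-1])

```text
time: 3.2
position: [0.5887, -0.3484, 0.1013]
ee_rot: [[0.478, 0.878, -0.0], [0.878, -0.478, 0.0], [-0.0, -0.0, -1.0]]
ft_force: [0.6, 0.2, -0.2]
grip_width: -0.0003
gripper_force: 0.5
```

>>> servo_tool(series=[-0.007,0,0,0,-1,-0.014,0,0,0,-1,-0.021,0,0,0,-1,-0.028,0,0,0,-1,-0.035,0,0,0,-1,-0.042,0,0,0,-1,-0.049,0,0,0,-1,-0.055,0,0,0,-1,-0.06,0,0,0,-1,-0.064,0,0,0,-1,-0.067,0,0,0,-1,-0.067,0,0,0,-1])

```text
time: 4.7
position: [0.5568, -0.4072, 0.1014]
ee_rot: [[0.479, 0.878, -0.0], [0.878, -0.479, -0.0], [-0.0, 0.0, -1.0]]
ft_force: [0.0, 0.8, -1.0]
grip_width: 0.0002
gripper_force: 0.0
```

Run:
```python
from h import *
st()
for n in("top","scene"):
    c=env.camera(n);W=cloud(c);r=rk(W);Z=W[...,2]*1000
    m=(abs(r[...,0]-22)<14)&(r[...,1]<5)&(r[...,1]>-80)&(Z>82)&(Z<98)
    if m.sum():print(n,m.sum(),np.percentile(r[m][:,1],[2,10,50,90,98]).round(1),np.median(Z[m]))
    cv2.imwrite(f"pics/{n}2.png",c["img"])
```

```text
t 4.7 rack [22.3 18. ] z 101.4 toolx deg from rack y 0.007692623797112219 F [ 0.   0.8 -1. ] w 0.00019095873118564024 tilt [-0.     -0.0003]
top 118 [-26.  -23.3 -15.6  -3.    1.2] 95.32577280050498
scene 204 [-43.  -41.8 -26.1  -0.4   4. ] 93.82054972176834
```

View pics/scene2.png

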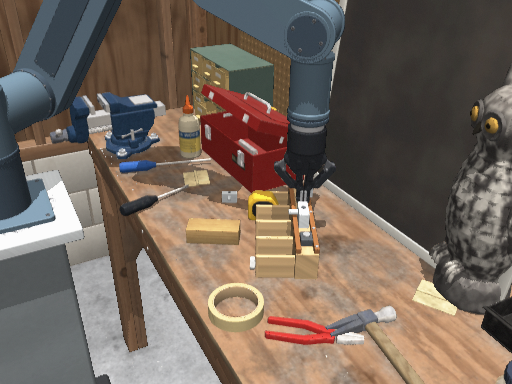

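The pointer now sits over the inner gaps ahead of the finger, at about (303,212). The top and scene readings disagree, so I'll check the top view.

Run:
```python
from h import *
i=cv2.imread("pics/top2.png");cv2.imwrite("pics/top2c.png",cv2.resize(i[110:310,220:420],None,fx=3,fy=3))
```

```text
(no output)
```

View pics/top2c.png

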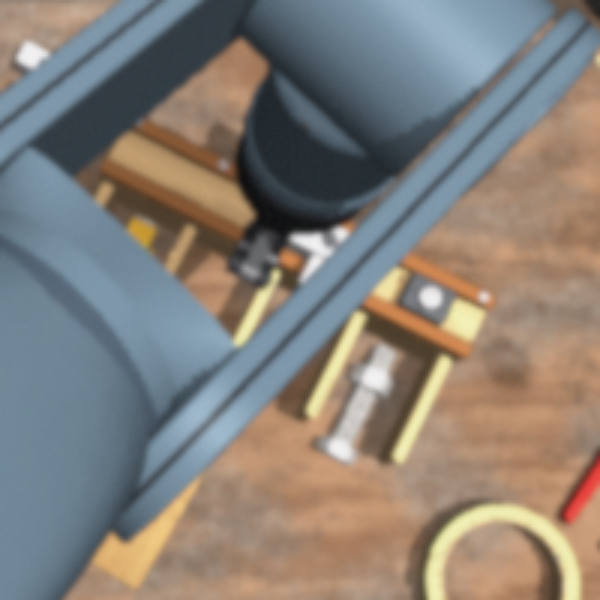

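In the top view the arm hides the pointer's right end at (330,260), which explains the short reading. The scene reading, centre about -18, holds. I'll push 12 mm more, back off, rise, and swing toward the offcut's left side.

>>> servo_tool(series=[-0.004,0,0,0,-1,-0.008,0,0,0,-1,-0.011,0,0,0,-1,-0.012,0,0,0,-1,-0.012,0,0,0,-1,0.0,0,0,0,-1,0.015,0,0,0,-1,0.02,0,-0.05,0,-1,0.02,-0.04,-0.09,0,-1,0.02,-0.09,-0.09,0,-1,0.02,-0.14,-0.09,0,-1,0.025,-0.185,-0.09,0,0])

```text
time: 6.3
position: [0.4054, -0.2946, 0.1915]
ee_rot: [[0.478, 0.878, 0.0], [0.878, -0.478, -0.0], [-0.0, 0.0, -1.0]]
ft_force: [0.9, 0.0, 0.3]
grip_width: 0.017
gripper_force: 0.0
```

Run:
```python
from h import *
st()
for n in("top","scene"):
    c=env.camera(n);W=cloud(c);r=rk(W);Z=W[...,2]*1000
    m=(abs(r[...,0]-22)<14)&(r[...,1]<40)&(r[...,1]>-80)&(Z>82)&(Z<98)
    if m.sum():print(n,m.sum(),np.percentile(r[m][:,1],[2,10,50,90,98]).round(1),np.median(Z[m]))
    m=(abs(r[...,0]+165)<75)&(abs(r[...,1])<45)&(Z>29)&(Z<40)
    if m.sum():
        q=cv2.minAreaRect(r[m].astype(np.float32));print(n,"offcut",m.sum(),q,r[m].min(0),r[m].max(0))
    cv2.imwrite(f"pics/{n}3.png",c["img"])
```

```text
t 6.3 rack [-164.6   44.4] z 191.5 toolx deg from rack y 0.060135439486728615 F [0.9 0.  0.3] w 0.017026550792559287 tilt [ 0.0002 -0.0002]
top 338 [-54.1 -50.1 -29.9 -10.4  -6.5] 94.9748013330246
scene 213 [-55.2 -53.7 -36.8 -11.7  -5.3] 93.94267103998732
scene offcut 751 ((-161.84844970703125, 7.219970703125), (51.031272888183594, 109.73661804199219), 86.18070220947266) [-216.9596975   -20.82550882] [-107.03527611   32.5067507 ]
```

The pointer is centred at -30 in both views. Next I'll lower the half-open fingers beside the offcut and push it sideways to y = -30, which also squares it up.

>>> servo_tool(series=[0.01,0,0.04,0,0,0.01,0,0.09,0,0,0.01,0,0.14,0,0,0.01,0,0.159,0,0,0.01,0,0.159,0,0,0.0,0,0.159,0,0,-0.005,0,0.159,0,0,-0.01,0,0.159,0,0,-0.015,0,0.159,0,0,-0.02,0,0.159,0,0,-0.025,0,0.159,0,0,-0.03,0,0.159,0,0])

```text
time: 7.9
position: [0.3919, -0.323, 0.0323]
ee_rot: [[0.478, 0.878, -0.0], [0.878, -0.478, 0.0], [0.0, -0.0, -1.0]]
ft_force: [0.2, 0.6, 0.3]
grip_width: 0.0426
gripper_force: 0.4
```

>>> servo_tool(series=[-0.004,0,0,0,0,-0.008,0,0,0,0,-0.011,0,0,0,0,-0.011,0,0,0,0,0.01,0,0,0,0,0.03,0,-0.03,0,0,0.03,0,-0.09,0,0,0.03,-0.05,-0.12,10,-0.7,0.02,-0.1,-0.12,20,-0.7,0.01,-0.14,-0.12,30,-0.7,0,-0.14,-0.12,40,-0.7,0,-0.14,-0.12,50,-0.7])

```text
time: 9.4
position: [0.2686, -0.2562, 0.1527]
ee_rot: [[0.982, 0.191, 0.0], [0.191, -0.982, -0.001], [0.0, 0.001, -1.0]]
ft_force: [0.2, 0.7, 0.1]
grip_width: 0.0125
gripper_force: 0.0
```

Run:
```python
from h import *
st()
for n in("top","scene"):
    c=env.camera(n);W=cloud(c);r=rk(W);Z=W[...,2]*1000
    m=(abs(r[...,0]+160)<65)&(r[...,1]<10)&(r[...,1]>-75)&(Z>30)&(Z<38)
    if m.sum():
        q=cv2.minAreaRect(r[m].astype(np.float32));print(n,"offcut",m.sum(),q,np.percentile(r[m],[1,50,99],axis=0))
    cv2.imwrite(f"pics/{n}4.png",c["img"])
```

```text
t 9.4 rack [-303.    12.6] z 152.7 toolx deg from rack y -50.38743736663421 F [0.2 0.7 0.1] w 0.012540230091868438 tilt [ 0.0005 -0.0014]
top offcut 1228 ((-162.34744262695312, -32.59930419921875), (109.924560546875, 45.34952163696289), 0.07779467850923538) [[-216.27726292  -54.3015922 ]
 [-162.61940704  -32.45759125]
 [-108.67135809  -10.12190257]]
scene offcut 769 ((-162.0740509033203, -31.09113311767578), (109.03880310058594, 48.176246643066406), 0.6226880550384521) [[-215.39067034  -54.32070009]
 [-161.56554463  -34.95338165]
 [-108.03630987   -8.63991665]]
```

View pics/top4.png

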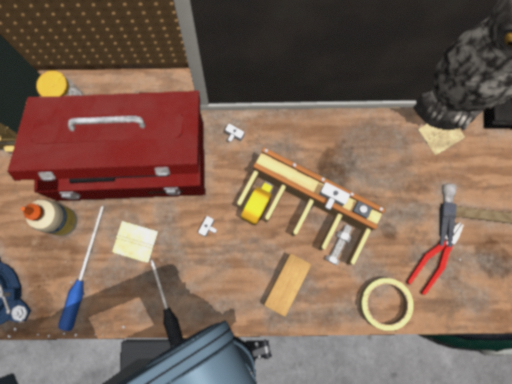

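The offcut is square to the rack (within 0.6°) at y of about -32, lined up with the third gap. The pointer is on that gap at (335,193). I'll turn the tool and lower it behind the offcut.

>>> servo_tool(series=[0.005,0.02,0,10,-0.7,0.01,0.045,0,20,-0.7,0.0166,0.071,0,30,-0.7,0.0166,0.071,0,39.6,-0.7,0.0166,0.071,0.05,39.6,-0.7,0.0166,0.071,0.1,39.6,-0.7,0.0166,0.071,0.12,39.6,-0.7,0.0166,0.071,0.12,39.6,-0.7])

```text
time: 10.5
position: [0.2989, -0.3207, 0.0309]
ee_rot: [[0.883, -0.469, -0.002], [-0.469, -0.883, 0.004], [-0.004, -0.002, -1.0]]
ft_force: [0.3, 0.7, 0.0]
grip_width: 0.0125
gripper_force: 0.0
```

Run:
```python
from h import *
st()
```

```text
t 10.5 rack [-245.5  -29.5] z 30.9 toolx deg from rack y -89.38518102557086 F [0.3 0.7 0. ] w 0.012510042028908434 tilt [-0.0021  0.0038]
```

>>> servo_tool(series=[0.01,0.002,0,0.6,-0.7,0.017,0.002,0,0.6,-0.7,0.023,0.002,0,0.6,-0.7,0.029,0.002,0,0.6,-0.7,0.035,0.002,0,0.6,-0.7,0.041,0.002,0,0.6,-0.7,0.047,0.002,0,0.6,-0.7,0.053,0.002,0,0.6,-0.7,0.059,0.002,0,0.6,-0.7,0.065,0.002,0,0.6,-0.7,0.07,0.002,0,0.6,-0.7,0.07,0.002,0,0.6,-0.7])

```text
time: 12.0
position: [0.3607, -0.3573, 0.0323]
ee_rot: [[0.877, -0.481, 0.0], [-0.481, -0.877, -0.001], [0.001, 0.0, -1.0]]
ft_force: [0.0, 0.3, -0.7]
grip_width: 0.0128
gripper_force: 0.0
```

```bash
cat > m.py <<'E'
from h import *
st()
for n in("top","scene"):
    c=env.camera(n);W=cloud(c);r=rk(W);Z=W[...,2]*1000
    m=(r[...,0]>-185)&(r[...,0]<0)&(r[...,1]<-6.5)&(r[...,1]>-60)&(Z>30)&(Z<38)
    if m.sum():
        q=cv2.minAreaRect(r[m].astype(np.float32));print(n,"offcut",m.sum(),q,np.percentile(r[m],[1,50,99],axis=0))
    cv2.imwrite(f"pics/{n}5.png",c["img"])
E
python3 m.py
```

```text
t 12.0 rack [-173.8  -32. ] z 32.3 toolx deg from rack y -90.17315277516676 F [ 0.   0.3 -0.7] w 0.012771554897860806 tilt [ 0.0004 -0.0005]
top offcut 179 ((-62.21731948852539, -33.53797149658203), (120.1183853149414, 48.9517707824707), 1.6306673288345337) [[-102.60146834  -56.30207774]
 [ -58.69189165  -39.00214128]
 [  -9.55797156   -9.32746225]]
scene offcut 740 ((-91.76210021972656, -31.98556137084961), (52.12754821777344, 179.4312744140625), 85.81122589111328) [[-177.483388    -59.09959616]
 [-113.58638831  -33.72430618]
 [ -42.14340195   -8.18844301]]
```

The offcut's front is already about 20 mm inside the gap and the force is low. I'll push it home.

>>> servo_tool(series=[0.006,0,0,0,-0.7,0.012,0,0,0,-0.7,0.018,0,0,0,-0.7,0.024,0,0,0,-0.7,0.03,0,0,0,-0.7,0.036,0,0,0,-0.7,0.041,0,0,0,-0.7,0.045,0,0,0,-0.7,0.048,0,0,0,-0.7,0.05,0,0,0,-0.7,0.051,0,0,0,-0.7,0.051,0,0,0,-0.7])

```text
time: 13.6
position: [0.405, -0.3815, 0.0323]
ee_rot: [[0.876, -0.482, 0.0], [-0.482, -0.876, -0.0], [0.0, 0.0, -1.0]]
ft_force: [0.9, -0.9, -0.2]
grip_width: 0.0127
gripper_force: 0.0
```

```bash
python3 m.py
```

```text
t 13.6 rack [-123.3  -32.1] z 32.3 toolx deg from rack y -90.18885424069634 F [ 0.9 -0.9 -0.2] w 0.012737776054002151 tilt [ 0.0002 -0.0002]
top offcut 18 ((-30.984134674072266, -25.056907653808594), (1.4076536893844604, 67.34215545654297), 63.50290298461914) [[-60.13386396 -40.41697969]
 [-23.08713136 -28.68653321]
 [ -1.32028011 -10.70507032]]
scene offcut 565 ((-66.3200912475586, -33.308868408203125), (53.268402099609375, 130.93482971191406), 89.94032287597656) [[-129.83453145  -59.66522812]
 [ -75.42138265  -27.38885565]
 [  -3.38764091   -7.74026279]]
```

Not touching the back yet; I'll creep 5 mm further and watch the force.

>>> servo_tool(series=[0.001,0,0,0,-0.7,0.002,0,0,0,-0.7,0.003,0,0,0,-0.7,0.004,0,0,0,-0.7,0.005,0,0,0,-0.7,0.005,0,0,0,-0.7])

```text
time: 14.45
position: [0.4069, -0.3823, 0.032]
ee_rot: [[0.877, -0.481, -0.005], [-0.481, -0.877, 0.004], [-0.006, -0.001, -1.0]]
ft_force: [-9.6, 3.3, 5.7]
grip_width: 0.0126
gripper_force: 5.1
```

A reaction of about 10 N means it is against the back. I'll back off and check.

>>> servo_tool(series=[-0.004,0,0,0,-0.7,-0.02,0,0,0,-0.7,-0.04,0,0,0,-0.7,-0.06,0,-0.05,0,-0.7,-0.09,0,-0.1,0,-0.7,-0.12,0,-0.12,0,-0.7,-0.15,0,-0.12,0,-0.7,-0.17,0,-0.12,0,-0.7,-0.17,0,-0.12,0,-0.7])

```text
time: 15.58
position: [0.2599, -0.3017, 0.1526]
ee_rot: [[0.876, -0.483, 0.001], [-0.483, -0.876, -0.001], [0.001, 0.0, -1.0]]
ft_force: [0.3, 0.0, -0.2]
grip_width: 0.0127
gripper_force: 0.0
```

```bash
python3 m.py
python3 - <<'E'
from h import *
i=cv2.imread("pics/top5.png");cv2.imwrite("pics/top6.png",cv2.resize(i[110:310,200:400],None,fx=3,fy=3))
c=env.camera("top");W=cloud(c);r=rk(W);Z=W[...,2]*1000
m=(abs(r[...,0]-22)<11)&(r[...,1]<40)&(r[...,1]>-80)&(Z>82)&(Z<98)
print("ptr",np.percentile(r[m][:,1],[2,50,98]))
E
```

```text
t 15.575 rack [-288.9  -31.5] z 152.6 toolx deg from rack y -90.25392052509277 F [ 0.3  0.  -0.2] w 0.012671644004933832 tilt [ 0.0008 -0.001 ]
top offcut 1174 ((-54.75628662109375, -34.50806427001953), (109.44114685058594, 50.474544525146484), 0.09769784659147263) [[-108.65453531  -56.03462244]
 [ -54.34880666  -32.82610542]
 [  -1.05889808   -9.67242412]]
scene offcut 520 ((-54.91925811767578, -33.442283630371094), (52.86588668823242, 107.97781372070312), 89.68314361572266) [[-108.0338224   -59.53591307]
 [ -73.27730887  -25.771596  ]
 [  -1.69083109   -7.33600525]]
ptr [-54.08198825 -30.24374501  -6.46979944]
```

View pics/top6.png

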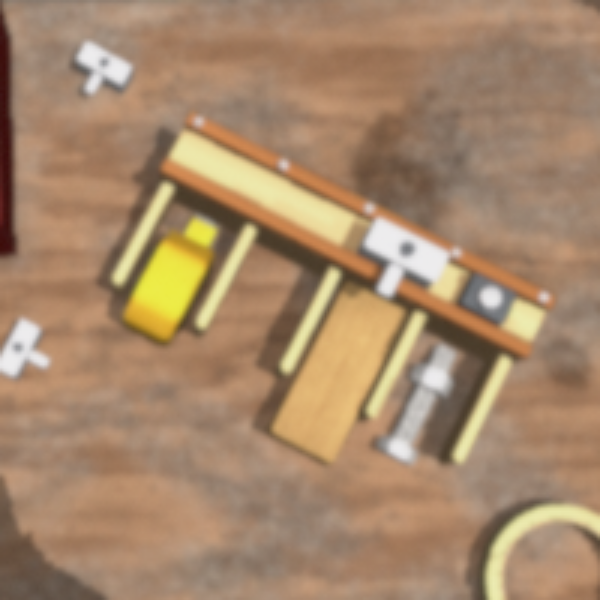

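The offcut is home in the third gap at about (340,375), centre x = -55. The pointer is above it at (405,248), y = -30, and the other things have not moved.

```bash
python3 -c "
from workcell import env
print(env.sign_off())"
```

```text
the job is handed in; nothing more can be done
None
```

The job is handed in: the pointer is centred on the third gap (measured at rack y = -30 mm), and the offcut is pushed fully home below it (centre 55 mm in front of the back, 2–4 mm off the centre line); the sign-off returned no verdict.

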